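# Set out the brushes from the lowest tray

## Robot

A 6-joint arm with a two-finger parallel gripper is mounted at the origin on the work surface. World frame = base frame: x ahead of the robot, y to its left, z up, the work surface at z = 0. Lengths are in m, angles in rad, forces in N, time in s.
With the tool pointing down it reaches from about 0.3 to 0.825 m from the base axis. Payload 5.4 kg.
Tool frame: the origin (TCP) lies at the very end of the fingers, on their centre line; the grasp point (between the pads) lies 19 mm behind it; z points along the fingers, y is the line along which they close (so a half turn about z gives the same grasp; the last joint's range is limited). The gripper opens to 92 mm and grips with 3 to 60 N. Pads are 20 mm wide; open, the fingers measure 128 mm over their backs; the gripper's body (75 mm by 189 mm) begins 69 mm behind the grasp point.
Start: joints at [-1.369, 0.158, 1.597, -0, 1.386, -0.21], TCP at [0.23, -0.527, 0.215] pointing down, gripper open.
Joint ranges: [-2.91, 2.91], [-0.94, 2.29], [0.18, 2.7], [-1.29, 4.43], [0.17, 2.64], [-3, 3]. Speed limits (rad/s): [2.57, 2.57, 3.14, 3.14, 3.14, 3.14].

## Interface

Orientations are given as [roll, pitch, yaw] about the fixed x, y, z axes, in that order (R = Rz(yaw) Ry(pitch) Rx(roll)).
In Python, from workcell import manip gives the robot as it stands. Calls block until the motion is done:
- manip.goto(position, orientation): joint-space move of the TCP to a pose.
- manip.line_to(position, orientation=None, feed=0.15, max_force=None): straight line of the TCP; orientation=None keeps the orientation; feed is the mean speed in m/s. With max_force (N) it stops when the force on the tool has changed by that much, and returns True; else False.
- manip.goto_joints(angles): joint-space move.
- manip.open() and manip.clamp(force=None): open the fingers fully, or close them until they stop; force is the grip in N (None keeps the last).
- manip.wait(seconds).
- manip.inverse_kinematics(position, orientation): joint angles nearest the present ones, or None.
- manip.get_image(name): name is "scene" or "top"; returns a dict with "color" (400x640x3 uint8, red, green, blue), "fx", "fy", "cx", "cy" (pixels), "R" (3x3) and "t" (3): a world point X has camera coordinates R X + t. Camera axes: x right, y down, z forward; pixel columns grow to the right and rows downward; lengths in m; the calibration is good to about 2 mm. A picture is of the moment at which its call begins. There is no depth.
A pose or a line that the arm cannot do raises manip.MotionError and nothing moves.
- manip.finish_job(): hands the job in; it is judged then, once.
Readings, each from a call of its own:
- manip.current_t(): time.
- manip.current_q(): joint angles.
- manip.current_qd(): joint speeds.
- manip.current_tau(): joint torques, N m.
- manip.current_tcp_pos(): TCP position.
- manip.current_tcp_rot(): TCP orientation.
- manip.current_ft_force(): force on the tool from outside, world axes, zero at the start.
- manip.current_moment(): the same for the moment, N m.
- manip.current_gripper_width(): finger opening in m.
- manip.current_grasp_force(): force on a finger pad.
Only numpy, scipy, OpenCV 4.12 (cv2) and the standard library are available. Lean on these libraries where they do the work, as an engineer would, in place of code of your own. Each camera call takes 0.05 s, during which the arm holds its last target. There are 200 camera calls.

## Task

The brushes for today's painting lie in the lowest of the three stacked trays. Lift the two upper trays off and set them aside upright on the clear table to the left and right, then snap the handle of every brush in the lowest tray fully home into a pair of clips on the brush rack, one brush to a pair and the pair at about the middle of the handle. Finally stack the trays again in their old order, seated squarely in one another, and do not push about or knock over the palette, the water pot, the two jars or the bottle.

Things in the scene. Friction and masses are not known exactly. Their poses are not given: they have to be found in the camera images.
- tray_low: Plywood tray 198 (x) x 154 (y) x 48 mm high, walls 5, inner floor 8 above its underside. Origin: centre of its underside, z up. Lowest of the stack, loose. Holds the brushes along x on two cross rests (10 thick, 31 high, at x = -60 and +16) in lanes at y = -40, 0, +40. Every tray has a plinth 182 x 138 x 4 mm under its floor that enters the rim of the tray beneath with 3 mm play all round.
- tray_mid: Plywood tray 198 (x) x 154 (y) x 48 mm high, walls 5, inner floor 8 above its underside. Origin: centre of its underside, z up. Grip: centre wall along x, 10 thick, top 40 mm up, bare floor 40 mm to each side of it within 40 mm of the middle. Seated, it is 44 mm above the tray below. Second in the stack, about 0.4 kg, with low cross walls at x = -50 and +50.
- tray_top: Plywood tray 198 (x) x 154 (y) x 48 mm high, walls 5, inner floor 8 above its underside. Origin: centre of its underside, z up. Grip: centre wall along x, 10 thick, top 40 mm up, bare floor 40 mm to each side of it within 40 mm of the middle. Seated, it is 44 mm above the tray below. Top one, about 0.5 kg, four white paint tubs fixed in its ends.
- rack: Fixed brush rack (the table about 0.5 m ahead and 0.39 m to either side of the robot is clear for trays): wooden board 150 (x) x 170 (y) x 12 mm with two rails along y at x = -32 and +32 (18 wide, tops 32 mm up). On the rails three pairs of spring steel C clips, 14 wide, mouths up, for a 14 mm handle lying along the rack's x; flared lips 57 mm up. Origin: centre of the board's underside, z up.
- pair1 (a point): Clip pair 1, rack y = 46 mm: the point midway between its two clips where the handle's axis lies when home, 41 mm above the table; axes as the rack's. A handle pushed straight down snaps into both clips at about 5 to 8 N; before that it sits on the lips some 12 mm too high.
- pair2 (a point): Clip pair 2, rack y = 0 mm: the point midway between its two clips where the handle's axis lies when home, 41 mm above the table; axes as the rack's. A handle pushed straight down snaps into both clips at about 5 to 8 N; before that it sits on the lips some 12 mm too high.
- pair3 (a point): Clip pair 3, rack y = -46 mm: the point midway between its two clips where the handle's axis lies when home, 41 mm above the table; axes as the rack's. A handle pushed straight down snaps into both clips at about 5 to 8 N; before that it sits on the lips some 12 mm too high.
- brush1: Flat brush, 172 mm long, 45 g: straight round wooden handle, 14 mm diameter, from x = -62 to +58 mm, then steel ferrule and bristles 36 mm wide, 13 thick, to x = +110. Origin on the handle's axis; x towards the bristles; balances at x = +15. Starts in a lane of the lowest tray, axis 29 mm above that tray's underside. Two or three of the brushes are present.
- brush2: Flat brush, 172 mm long, 45 g: straight round wooden handle, 14 mm diameter, from x = -62 to +58 mm, then steel ferrule and bristles 30 mm wide, 13 thick, to x = +110. Origin on the handle's axis; x towards the bristles; balances at x = +15. Starts in a lane of the lowest tray, axis 29 mm above that tray's underside. Two or three of the brushes are present.
- brush3: Flat brush, 172 mm long, 45 g: straight round wooden handle, 14 mm diameter, from x = -62 to +58 mm, then steel ferrule and bristles 24 mm wide, 13 thick, to x = +110. Origin on the handle's axis; x towards the bristles; balances at x = +15. Starts in a lane of the lowest tray, axis 29 mm above that tray's underside. Two or three of the brushes are present.
- palette: Bystander, loose: flat white plastic paint palette with eight shallow wells, 60 x 140 mm, 13 mm high. Origin: centre of its underside.
- water_pot: Bystander, loose: round yellow plastic water pot, 72 mm wide, 75 mm high. Origin: centre of its underside.
- gesso_jar: Bystander, loose: round white jar, 60 mm wide, 75 mm high. Origin: centre of its underside.
- ink_bottle: Bystander, loose: round amber bottle, 44 mm wide, 110 mm high. Origin: centre of its underside.
- pigment_jar: Bystander, loose: small round glass jar with a black cap, 44 mm wide, 55 mm high. Origin: centre of its underside.

How it is judged:
By the outcome, as a careful person would: the job done as asked, in the order asked, and still so for the second after the job is handed in, with the robot touching nothing.
Of brush1, brush2, brush3 only 2 to 3 are there at a start; the rules pass over those that are not, and their reading is None.
At some moment in a run one of tray_low, tray_mid, tray_top may be knocked a few centimetres aside while the robot is not near it.
It also fails if it takes over 210 s, if anything falls off the work surface, if the arm or the gripper's body presses on something with over 40 N, if the wrist force passes 120 N, or if a joint passes its speed limit or range.

## Working session

There is one attempt and no reset: what is moved stays moved. The work goes in short steps, each a Python script; the robot and the scene stay as the last script left them, time stands still between calls to the robot, and variables do not carry over. Pictures are saved under pics/ and viewed, at most 14 in all, crops included, and the job is handed in when it is done.

```bash
mkdir -p pics; ls
python3 - <<'E'
from workcell import manip
import cv2
for n in("scene","top"):
    d=manip.get_image(n); cv2.imwrite(f"pics/{n}0.png",d["color"][:,:,::-1]); print(n,d["fx"],d["fy"],d["cx"],d["cy"],d["R"],d["t"])
print(manip.current_t(),manip.current_tcp_rot(),manip.current_gripper_width())
E
```

```text
pics
workcell.py
scene 466.4601713356578 466.4601713356578 323.68965216435396 197.9368977766652 [[-0.7749016   0.632079    0.00191094]
 [ 0.53273626  0.65473278 -0.53620618]
 [-0.34017581 -0.414489   -0.84408488]] [ 0.41468053 -0.21840011  1.53455743]
top 379.2120658369683 379.2120658369683 319.0909846481204 199.4386393444556 [[-0.01595757 -0.99985045 -0.00666518]
 [-0.98229941  0.01692105 -0.18655173]
 [ 0.18663662  0.00357029 -0.98242253]] [0.00229993 0.50801278 0.89402016]
0.1 [-3.13996516e+00 -3.38342063e-04  4.11836676e-01] 0.09188604532392992
```

View pics/top0.png

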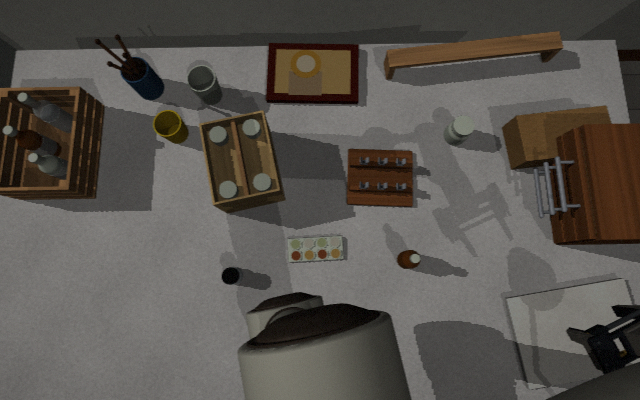

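View pics/scene0.png

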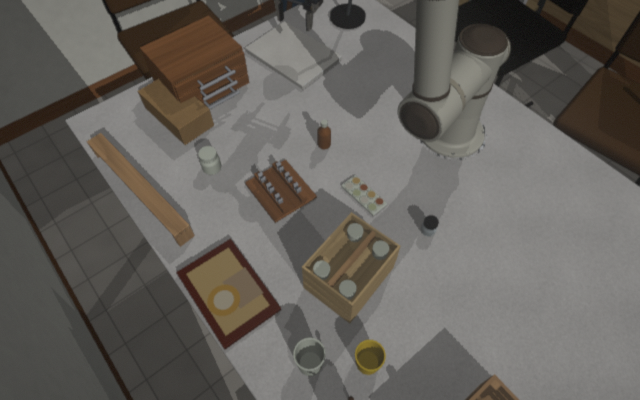

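The top view shows the stack at about (240,162), the rack at (380,178), the palette at (315,248), the water pot at (170,127), the ink bottle at (408,260), the gesso jar at (460,130) and the pigment jar at (230,275). Next I'll zoom in on the stack and rack.

```bash
cat > h.py <<'E'
import numpy as np, cv2
from scipy.optimize import least_squares
from workcell import manip
def proj(d,X):
    X=np.atleast_2d(X); c=X@np.array(d["R"]).T+np.array(d["t"])
    return np.c_[d["fx"]*c[:,0]/c[:,2]+d["cx"], d["fy"]*c[:,1]/c[:,2]+d["cy"]]
def at_z(d,uv,z):
    R=np.array(d["R"]);t=np.array(d["t"]); uv=np.atleast_2d(uv)
    r=np.c_[(uv[:,0]-d["cx"])/d["fx"],(uv[:,1]-d["cy"])/d["fy"],np.ones(len(uv))]@R
    C=-R.T@t; return C+r*((z-C[2])/r[:,2])[:,None]
def place(p,P):   # planar pose p=(x,y,yaw), local pts P
    c,s=np.cos(p[2]),np.sin(p[2]); P=np.atleast_2d(P)
    return np.c_[p[0]+c*P[:,0]-s*P[:,1],p[1]+s*P[:,0]+c*P[:,1],P[:,2]]
def fit(obs,p0):  # obs: list of (image, local pts, pixels)
    f=lambda p:np.concatenate([(proj(d,place(p,P))-uv).ravel() for d,P,uv in obs])
    r=least_squares(f,p0,loss="soft_l1"); return r.x,np.abs(r.fun).reshape(-1,2).round(1)
def crop(d,x0,x1,y0,y1,k):
    im=cv2.resize(d["color"][y0:y1,x0:x1,::-1],None,fx=k,fy=k,interpolation=cv2.INTER_CUBIC)
    im=cv2.convertScaleAbs(im,alpha=1.5)
    for u in range((x0+9)//10*10,x1,10): cv2.putText(im,str(u),((u-x0)*k,9),0,.3,(0,255,255));cv2.line(im,((u-x0)*k,10),((u-x0)*k,16),(0,255,255))
    for v in range((y0+9)//10*10,y1,10): cv2.putText(im,str(v),(0,(v-y0)*k+3),0,.3,(0,255,255));cv2.line(im,(20,(v-y0)*k),(26,(v-y0)*k),(0,255,255))
    return im
def join(*ims):
    H=max(i.shape[0] for i in ims)
    return np.hstack([cv2.copyMakeBorder(i,0,H-i.shape[0],0,4,cv2.BORDER_CONSTANT) for i in ims])
E
python3 - <<'E'
from h import *
t=manip.get_image("top");s=manip.get_image("scene")
cv2.imwrite("pics/a.png",join(crop(t,195,290,105,215,4),crop(t,342,420,143,213,5)))
cv2.imwrite("pics/b.png",join(crop(s,298,402,208,322,4),crop(s,242,320,150,225,4)))
for n,d,uv in(("palette",t,[(287,238),(342,235),(344,259),(290,263)]),("pot",t,[(171,126)]),("ink",t,[(408,258)]),("gesso",t,[(460,130)]),("pig",t,[(230,275)])): print(n,at_z(d,uv,{"palette":.013,"pot":.075,"ink":.08,"gesso":.06,"pig":.055}[n]).round(3).tolist())
E
```

```text
palette [[0.417, 0.077, 0.013], [0.422, -0.063, 0.013], [0.362, -0.066, 0.013], [0.354, 0.069, 0.013]]
pot [[0.697, 0.362, 0.075]]
ink [[0.36, -0.211, 0.08]]
gesso [[0.679, -0.366, 0.06]]
pig [[0.327, 0.209, 0.055]]
```

View pics/a.png

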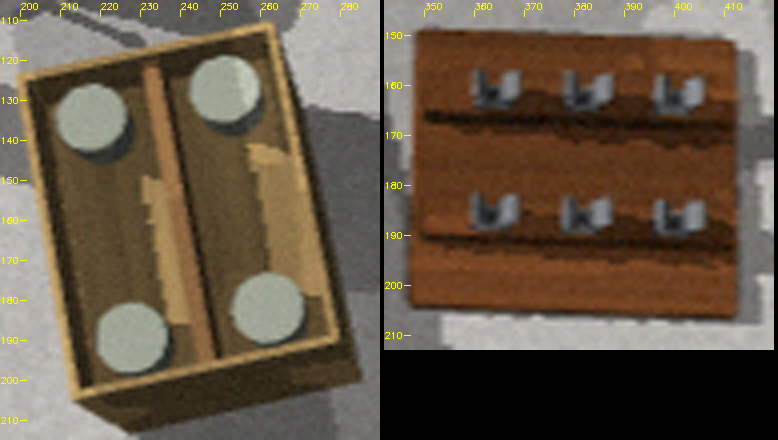

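View pics/b.png

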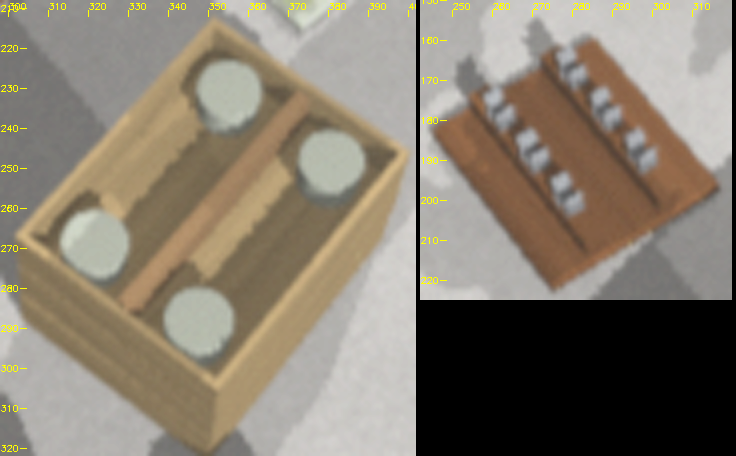

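Run:
```python
from h import *
t=manip.get_image("top");s=manip.get_image("scene")
c=lambda a,b,z:np.array([[a,b,z],[a,-b,z],[-a,-b,z],[-a,b,z]])  # ++,+-,--,-+
o=-.4
T=np.array([(200,123.75),(263.25,110.75),(279.5,190.25),(214.25,205.25)])+o
S=np.array([(352,304.25),(302,266.75),(351.75,213.5),(400,246.25)])+o
print("stack",*fit([(t,c(.099,.077,.136),T),(s,c(.099,.077,.136),S)],[.6,.19,.17]))
print(*fit([(t,c(.099,.077,.136),T)],[.6,.19,.17])[:1],*fit([(s,c(.099,.077,.136),S)],[.6,.19,.17])[:1])
T=np.array([(348.6,148.6),(412.4,151.4),(412.4,206.4),(347.4,203.8)])+o
S=np.array([(275.75,222.75),(245,182.5),(285.75,159.5),(316.5,197)])+o
# image order in top: ++ , +-, --, -+
p,r=fit([(t,c(.075,.085,.012),T),(s,c(.075,.085,.012),S)],[.56,-.1,0]);print("rack",p,r)
print(*fit([(t,c(.075,.085,.012),T)],[.56,-.1,0])[:1],*fit([(s,c(.075,.085,.012),S)],[.56,-.1,0])[:1])
def ov(d,k,x0,x1,y0,y1):
    im=crop(d,x0,x1,y0,y1,k)
    def ln(P,col=(0,255,0)):
        q=((proj(d,place(p,P))-[x0,y0]+.5)*k).astype(int); cv2.polylines(im,[q],False,col,1)
    for z in(0,.012): ln(c(.075,.085,z)[[0,1,2,3,0]])
    for x in(-.032,.032):
        ln([[x,-.085,.032],[x,.085,.032]])
        for y in(-.046,0,.046):
            for dx in(-.007,.007): ln([[x+dx,y-.009,.057],[x+dx,y+.009,.057]],(255,0,255))
    return im
cv2.imwrite("pics/c.png",join(ov(t,5,342,420,143,213),ov(s,5,242,320,150,225)))
```

```text
stack [0.59474555 0.17779976 0.20110577] [[1.1 0.4]
 [0.2 0.1]
 [0.4 0.7]
 [1.6 0.3]
 [0.4 1.4]
 [1.  0.1]
 [0.9 1.3]
 [0.1 0.2]]
[0.59559391 0.1765552  0.20431297] [0.59364325 0.17869838 0.1988476 ]
rack [ 0.57197876 -0.16354493 -0.05988871] [[0.8 0.2]
 [0.2 0.4]
 [0.1 0.6]
 [1.3 0.4]
 [1.6 0.7]
 [1.1 0.2]
 [0.3 0.3]
 [0.4 0.6]]
[ 0.57230597 -0.1650533  -0.05884819] [ 0.57133335 -0.16089912 -0.05566174]
```

View pics/c.png

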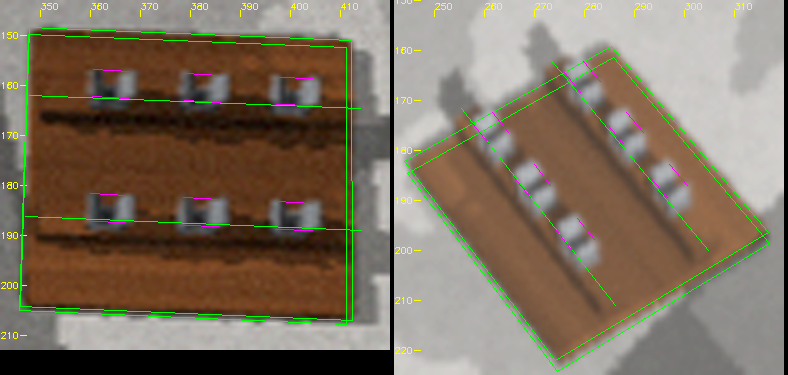

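```bash
cat >> h.py <<'E'
pi=np.pi
def down(yaw): return [pi,0,yaw]
def pick(x,y,yaw,z,force=40,lift=.25,maxf=15):
    manip.open(); manip.goto([x,y,.28],down(yaw))
    hit=manip.line_to([x,y,z],feed=.12,max_force=maxf); manip.clamp(force)
    print("pick hit",hit,"z",manip.current_tcp_pos()[2].round(4),"w",round(manip.current_gripper_width(),4),"F",round(manip.current_grasp_force(),1))
    f0=manip.current_ft_force(); manip.line_to([x,y,lift],feed=.12); print("dF",(manip.current_ft_force()-f0).round(1))
def put(x,y,yaw,z,zup=.28,maxf=10):
    manip.line_to([x,y,manip.current_tcp_pos()[2]],down(yaw),feed=.2)
    manip.line_to([x,y,z+.02],feed=.15); hit=manip.line_to([x,y,z],feed=.04,max_force=maxf)
    print("put hit",hit,"z",manip.current_tcp_pos()[2].round(4)); manip.open(); manip.line_to([x,y,zup],feed=.2)
E
python3 - <<'E'
from h import *
a=.201
pick(.5947,.1778,a,.102)
put(.50,.39,a,.0125)
pick(.5947,.1778,a,.058,lift=.2)
t=manip.get_image("top");cv2.imwrite("pics/d.png",join(crop(t,120,300,90,260,4)))
print(manip.current_t())
E
```

```text
pick hit False z 0.102 w 0.01 F 40.0
dF [-2.6  0.2 -6.9]
put hit True z 0.0139
pick hit False z 0.058 w 0.0099 F 40.0
dF [-0.4 -1.5 -6.5]
19.4
```

View pics/d.png

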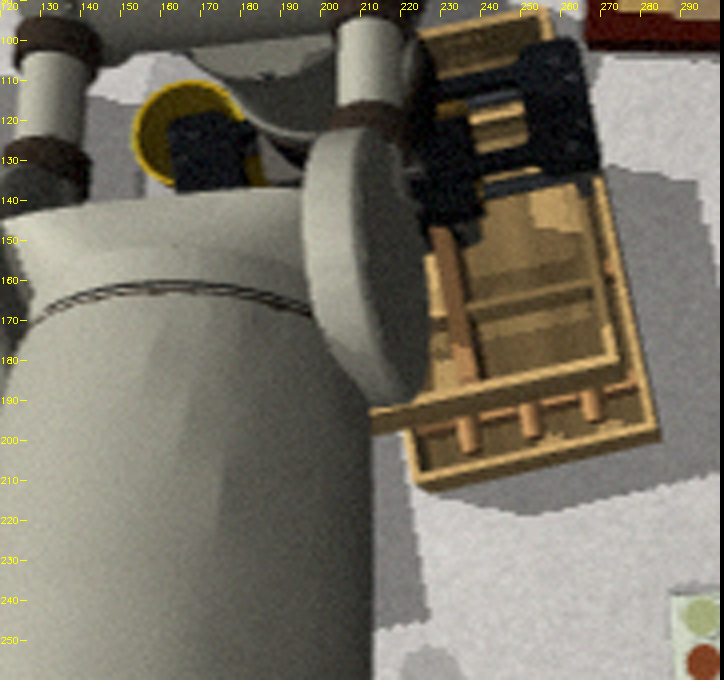

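Mid tray is lifted level, and the low tray shows three handle ends at about (236,199), (251,196), (267,192), with the bristles towards +x. I'll set it right and then look at the low tray.

Run:
```python
from h import *
put(.50,-.39,.0,.0125)
manip.goto([.45,-.39,.3],down(0))
t=manip.get_image("top");s=manip.get_image("scene")
cv2.imwrite("pics/e.png",join(crop(t,195,290,100,215,4),crop(s,298,402,208,332,4)))
cv2.imwrite("pics/f.png",np.vstack([t["color"],s["color"][:200]])[:,:,::-1])
print(manip.current_t())
```

```text
put hit True z 0.0139
27.3417
```

View pics/e.png

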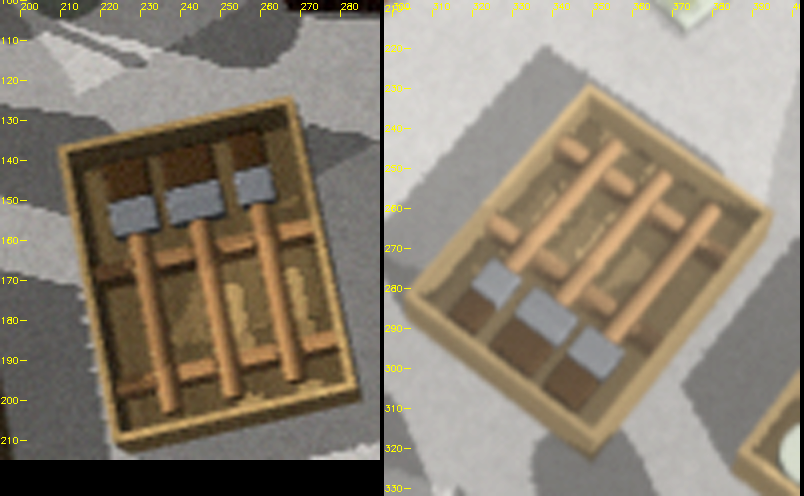

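View pics/f.png

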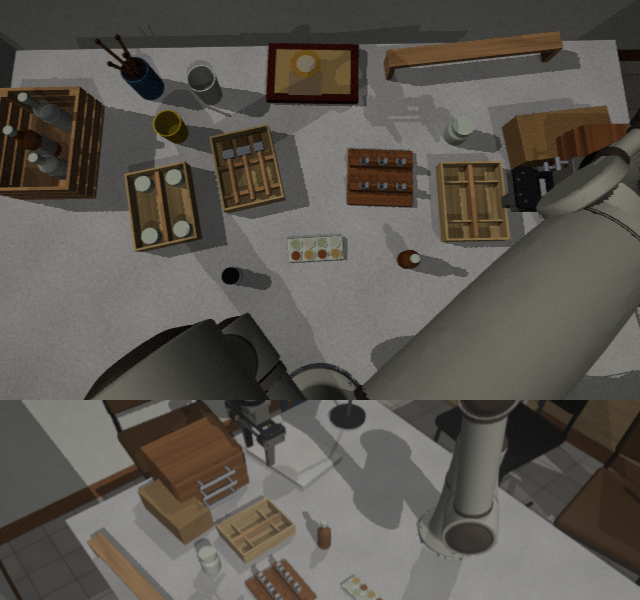

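The top view shows three brushes in the low tray, with heads at (229,147), (243,148) and (258,140). The mid tray stands at right and the top tray at left, both upright. The fully open fingers would foul the neighbouring lanes and walls, so I'll check what the gripper call signatures allow.

View pics/g.png

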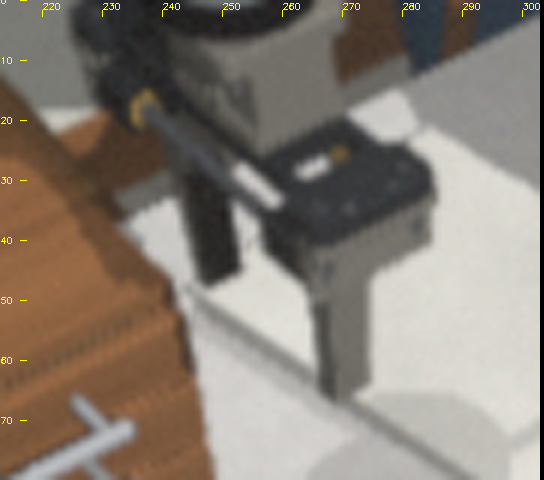

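The fingers are slimmer (about 10 mm) at the tips. They still cannot sweep from 92 mm past the neighbours, so I need a partial opening. I'll clamp the fixed 18 mm rack rail gently, slide off upward, and see whether the width holds.

```bash
cat >> h.py <<'E'
RACK=np.array([.572,-.1635,-.0595])
E
python3 - <<'E'
from h import *
x,y,_=place(RACK,[.035,-.072,0])[0]; yaw=RACK[2]+pi/2
manip.goto([x,y,.15],down(yaw))
print(manip.line_to([x,y,.022],feed=.1,max_force=8),manip.current_tcp_pos()[2])
manip.clamp(3); print("w",manip.current_gripper_width(),manip.current_grasp_force())
for z in(.03,.04,.08):
    manip.line_to([x,y,z],feed=.1); print(z,manip.current_gripper_width(),manip.current_grasp_force())
print(manip.current_t())
E
```

```text
True 0.028951765354937556
w 0.017687784337058334 3.0000561475753784
0.03 0.018270390781655196 2.9977100249379873
0.04 8.257223708276124e-05 0.0
0.08 0.0003219567629430127 0.0
31.725
```

The width does not hold: the fingers keep closing once free. Closing continues while the arm moves, though. So I can stall the fingers by pressing the tips on a rim, then descend as they close, timed to slip between the lanes. First I'll get the tray_low pose and the closing speed.

Run:
```python
from h import *
def tm():
    return float(manip.current_t())
for F in(3,20):
    a=tm();manip.open();b=tm();manip.clamp(F);c=tm();print(F,"open",b-a,"close",c-b)
manip.goto([.45,-.39,.3],down(0))
t=manip.get_image("top");s=manip.get_image("scene")
c=lambda a,b,z:np.array([[a,b,z],[a,-b,z],[-a,-b,z],[-a,b,z]])
o=-.4
T=np.array([(210,136.75),(268.5,124.25),(284.25,196.75),(224.25,210)])+o
S=np.array([(350.5,318.25),(303.25,280.75),(349.5,229.5),(394.75,261.5)])+o
p,r=fit([(t,c(.099,.077,.048),T),(s,c(.099,.077,.048),S)],[.6,.18,.2]);print(p,r.tolist())
print(fit([(t,c(.099,.077,.048),T)],p)[0],fit([(s,c(.099,.077,.048),S)],p)[0])
R=np.array([[np.cos(p[2]),-np.sin(p[2])],[np.sin(p[2]),np.cos(p[2])]])
for n,e,j in(("L",(237,202.5),(229.25,158.5)),("M",(252.75,198.5),(245.25,154.5)),("R",(268.25,194.5),(259.75,150.5))):
    q=at_z(t,np.array([e,j])+o,.032)[:,:2]; print(n,((q-p[:2])@R).round(4).tolist())
```

```text
3 open 1.375 close 1.341699999999996
20 open 1.375 close 1.3500000000000014
[0.59640228 0.17772694 0.2071401 ] [[0.4, 0.1], [0.1, 0.1], [0.2, 0.8], [1.2, 1.1], [1.0, 0.0], [1.3, 0.6], [1.0, 0.6], [0.1, 0.4]]
[0.5976738  0.17658423 0.21161342] [0.59471491 0.17927269 0.20327929]
L [[-0.0817, 0.0424], [0.0365, 0.041]]
M [[-0.0804, 0.0016], [0.0378, -0.0014]]
R [[-0.0791, -0.0387], [0.0401, -0.0401]]
```

```bash
cat >> h.py <<'E'
LOW=np.array([.5962,.1777,.2055])
def lp(x,y,z,p=None):
    return place(LOW if p is None else p,[x,y,z])[0]
def stall(y,px=-.097):
    manip.open(); manip.goto(lp(px,y,.10),down(LOW[2]))
    h=manip.line_to(lp(px,y,.040),feed=.05,max_force=25); z=manip.current_tcp_pos()[2]
    manip.clamp(3); print("stall",h,round(z,4),"F",manip.current_ft_force().round(1),"w",round(manip.current_gripper_width(),4))
    return z
E
python3 - <<'E'
from h import *
z=stall(0)
for dz in(.008,):
    a=manip.current_t();manip.line_to(lp(-.097,0,.052),feed=.1);print(manip.current_t()-a,manip.current_gripper_width())
    manip.line_to(lp(-.021,0,.056),feed=.3);print(manip.current_t()-a,manip.current_gripper_width())
    for i in range(4): manip.wait(.1);print(manip.current_t()-a,manip.current_gripper_width())
print(manip.current_t())
E
```

```text
stall True 0.0483 F [-2.2  0.4  7.8] w 0.0916
0.25 0.0658106403367846
0.6499999999999986 0.024950391230778305
0.75 0.016703860721225264
0.8500000000000014 0.008717362077521657
0.9499999999999957 0.001055167314600739
1.0499999999999972 0.000479904134369904
44.15
```

Stalling works, and the width falls at about 0.1 m/s once the tips lift. Picking the middle brush with a timed descent.

```bash
cat >> h.py <<'E'
def pick_brush(y,wait=0.,zb=.020,gx=-.021,px=-.097):
    stall(y,px); a=manip.current_t()
    manip.line_to(lp(gx,y,.056),feed=.35); w1=manip.current_gripper_width()
    if wait: manip.wait(wait)
    h=manip.line_to(lp(gx,y,zb),feed=.3,max_force=12)
    print("t",round(manip.current_t()-a,3),"w before",round(w1,4),"after",round(manip.current_gripper_width(),4),"hit",h,"z",round(manip.current_tcp_pos()[2],4))
    manip.clamp(25); print("w",round(manip.current_gripper_width(),4),"F",round(manip.current_grasp_force(),1))
E
python3 - <<'E'
from h import *
pick_brush(0)
t=manip.get_image("top")
p=RACK;R=np.array([[np.cos(p[2]),-np.sin(p[2])],[np.sin(p[2]),np.cos(p[2])]])
q=at_z(t,np.array([(364.2,161),(382.6,161.4),(401.2,162),(364.2,185.4),(382.4,186),(401.4,186.6)])-.4,.046)[:,:2]; print(((q-p[:2])@R).round(4).tolist())
print(manip.current_t())
E
```

```text
stall True 0.0483 F [-2.3 -0.1  7.5] w 0.0921
t 0.642 w before 0.0548 after 0.025 hit False z 0.0178
w 0.0135 F 25.0
[[0.032, 0.0444], [0.0329, -0.0022], [0.0333, -0.0492], [-0.0314, 0.043], [-0.031, -0.0025], [-0.0306, -0.0499]]
48.15
```

Run:
```python
from h import *
manip.line_to(lp(-.021,0,.16),feed=.15); print("w",manip.current_gripper_width())
t=manip.get_image("top");s=manip.get_image("scene")
cv2.imwrite("pics/i.png",join(crop(t,428,520,150,250,4),crop(s,210,302,90,170,4)))
```

```text
w 0.013031628873176535
```

View pics/i.png

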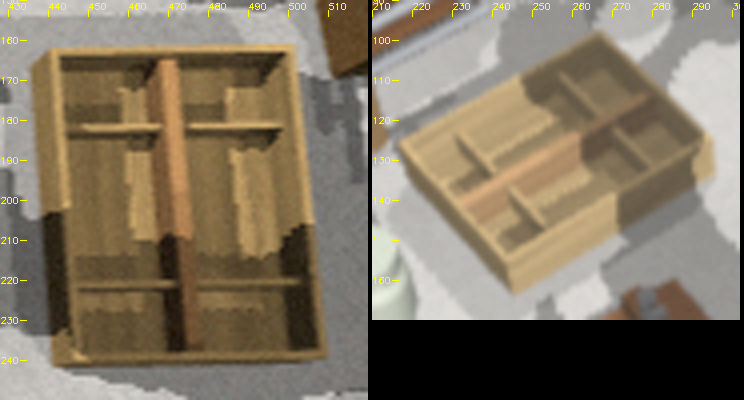

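Run:
```python
from h import *
t=manip.get_image("top");s=manip.get_image("scene")
W=[[.094,0,.04],[-.094,0,.04]]
c=np.array([[.099,.077,.048],[.099,-.077,.048],[-.099,-.077,.048],[-.099,.077,.048]]);L=np.vstack([c,W])
o=-.4
T=np.array([(440.5,162.5),(501,161.25),(509.5,239),(446.75,239),(469.5,165),(476.25,237.5)])+o
S=np.array([(245,158),(216.5,126.5),(267.5,97.75),(293.25,125),(232.5,140),(280,114.5)])+o
for d,U in((t,T),(s,S)): 
    p,r=fit([(d,L,U)],[.5,-.39,0]);print(p.round(4),r.tolist())
print(fit([(t,L,T),(s,L,S)],[.5,-.39,0])[0])
```

```text
[ 0.5015 -0.3893 -0.0013] [[0.3, 0.8], [0.2, 0.5], [0.2, 0.3], [0.5, 1.3], [0.2, 1.0], [0.2, 0.5]]
[ 0.4994 -0.3852  0.0081] [[0.8, 1.4], [0.2, 0.3], [0.2, 0.1], [2.5, 0.1], [0.6, 2.2], [0.2, 0.9]]
[ 5.00562830e-01 -3.88426410e-01 -3.56336636e-04]
```

```bash
cat >> h.py <<'E'
RACK=np.array([.5725,-.1662,-.051])
def place_brush(k,off=.0095,dx=0.):
    y={1:.046,2:0,3:-.046}[k]; P=lambda z:place(RACK,[dx,y,z])[0]
    manip.line_to(P(.16),down(RACK[2]),feed=.25); manip.line_to(P(.060-off+.004),feed=.15)
    f0=manip.current_ft_force()
    for zt in(.053,.049,.045,.0405):
        h=manip.line_to(P(zt-off),feed=.04,max_force=20); print(zt,h,"z",round(manip.current_tcp_pos()[2]+off,4),"dF",(manip.current_ft_force()-f0).round(1),"w",round(manip.current_gripper_width(),4))
        if h: break
    return P
def let_go(P):
    manip.clamp(3); manip.line_to(P(.075),feed=.05); print("w",manip.current_gripper_width()); manip.line_to(P(.13),feed=.2); manip.open()
E
python3 - <<'E'
from h import *
P=place_brush(1)
print(manip.current_t())
E
```

```text
0.053 False z 0.0532 dF [ 1.9  0.8 -0.2] w 0.0132
0.049 False z 0.0484 dF [ 2.1  1.3 -1.1] w 0.0133
0.045 False z 0.0438 dF [ 1.1  1.7 -3.5] w 0.0134
0.0405 True z 0.0418 dF [-1.8  1.3  6.3] w 0.013
52.7417
```

Run:
```python
from h import *
P=lambda z:place(RACK,[0,.046,z])[0]
manip.wait(.3);print(manip.current_tcp_pos().round(4),manip.current_ft_force().round(1),manip.current_moment().round(2))
h=manip.line_to(P(.0300),feed=.02,max_force=10);print(h,manip.current_tcp_pos().round(4),manip.current_ft_force().round(1))
manip.wait(.2);print(manip.current_ft_force().round(1))
t=manip.get_image("top");s=manip.get_image("scene");cv2.imwrite("pics/j.png",join(crop(t,335,425,125,215,4),crop(s,225,325,140,230,4)))
```

```text
[ 0.5747 -0.12    0.0323] [-1.6 -0.2  5.9] [ 0.2   0.33 -0.01]
False [ 0.5749 -0.1201  0.0322] [-7.2  4.2 15. ]
[-7.2  3.3 16.1]
```

View pics/j.png

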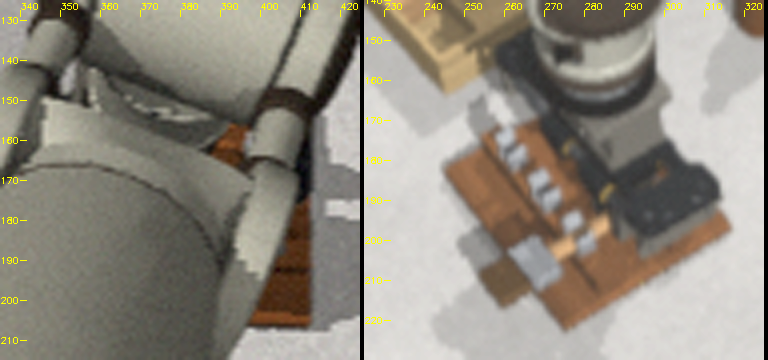

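Run:
```python
from h import *
P=lambda z:place(RACK,[0,.046,z])[0]
manip.line_to(P(.0322),feed=.02)
let_go(P); print(manip.current_t())
manip.goto(lp(-.097,.04,.2),down(LOW[2]))
t=manip.get_image("top");s=manip.get_image("scene");cv2.imwrite("pics/k.png",join(crop(t,335,425,125,215,4),crop(s,225,325,140,230,4)))
np.save("low_t.npy",t["color"])
```

```text
w 0.0004492634576427062
56.875
```

View pics/k.png

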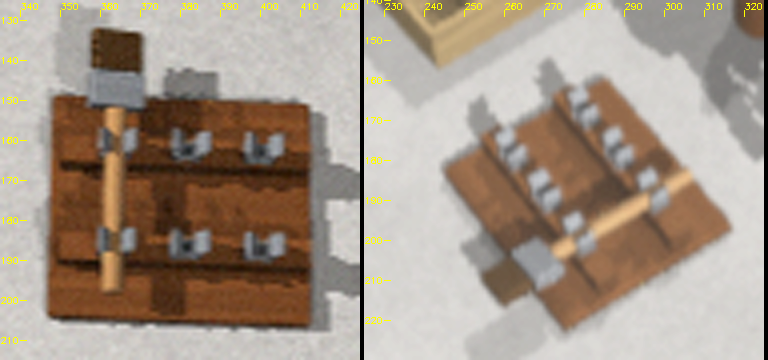

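Brush sits fully in pair 1: the lips show on both sides of the handle in both clips, with the handle running top (363,152) to (363,198). I'll check numerically whether any tray was knocked, by template matching against the earlier view, then pick the next brush.

```bash
cat >> h.py <<'E'
def grad(im):
    g=cv2.cvtColor(im,cv2.COLOR_BGR2GRAY) if im.ndim==3 else im
    g=cv2.GaussianBlur(g,(0,0),.8).astype(np.float32); return cv2.magnitude(cv2.Sobel(g,5,1,0),cv2.Sobel(g,5,0,1))
BOX={"low":(206,120,290,216),"top":(122,158,204,254),"mid":(434,155,516,246)}
def moved(names=("low","top","mid"),ref=None):
    ref=cv2.imread("pics/f.png")[:400] if ref is None else ref
    cur=manip.get_image("top")["color"][:,:,::-1].copy(); G=grad(ref);H=grad(cur)
    for n in names:
        x0,y0,x1,y1=BOX[n]; m=cv2.matchTemplate(H,G[y0:y1,x0:x1],cv2.TM_CCOEFF_NORMED); _,v,_,l=cv2.minMaxLoc(m)
        print(n,"score",round(v,2),"shift px",l[0]-x0,l[1]-y0)
    return cur
E
python3 - <<'E'
from h import *
manip.goto([.45,-.2,.3],down(0)); manip.open()
cur=moved(); cv2.imwrite("pics/cur1.png",cur); print(manip.current_t())
E
```

```text
low score 0.87 shift px 0 0
top score 0.97 shift px 0 0
mid score 0.25 shift px -379 48
60.0333
```

```bash
sed -i 's/def pick_brush(y,/def pick_brush(y,sy=0.,/; s/stall(y,px); a=/stall(sy,px); a=/' h.py; sed -i 's/def pick_brush(y,sy=0.,wait=0./def pick_brush(y,wait=0.,sy=0./' h.py; grep -n "def pick_brush" -A2 h.py
python3 - <<'E'
from h import *
pick_brush(-.037,.08,sy=-.014)
manip.line_to(lp(-.021,-.039,.16),feed=.15); print("w",manip.current_gripper_width(),manip.current_t())
E
```

```text
46:def pick_brush(y,wait=0.,sy=0.,zb=.020,gx=-.021,px=-.097):
47-    stall(sy,px); a=manip.current_t()
48-    manip.line_to(lp(gx,y,.056),feed=.35); w1=manip.current_gripper_width()
stall True 0.0483 F [-2.8 -1.2  7.9] w 0.0916
t 0.733 w before 0.0539 after 0.018 hit False z 0.0177
w 0.013 F 25.0
w 0.013422322145934014 64.9583
```

```bash
cat >> h.py <<'E'
def seat(k,off=.0095):
    P=place_brush(k,off); h=manip.line_to(P(.0300),feed=.02,max_force=12)
    print("pressed",h,manip.current_tcp_pos().round(4),manip.current_ft_force().round(1)); manip.line_to(P(.0322),feed=.02); let_go(P)
E
python3 - <<'E'
from h import *
seat(3)
pick_brush(.037,.08,sy=.014)
manip.line_to(lp(-.021,.039,.16),feed=.15); print("w",manip.current_gripper_width(),manip.current_t())
E
```

```text
0.053 False z 0.0531 dF [0.7 0.4 0.6] w 0.0129
0.049 False z 0.049 dF [2.5 0.  1.3] w 0.0131
0.045 False z 0.0441 dF [ 1.4  0.5 -2.7] w 0.013
0.0405 False z 0.0401 dF [ 0.6  0.8 -0.6] w 0.0131
pressed False [ 0.5699 -0.2118  0.0303] [-1.5  2.5  4.2]
w 0.013630819178208466
stall True 0.0483 F [-2.8 -0.4  7.4] w 0.0916
t 0.733 w before 0.0528 after 0.0184 hit False z 0.0176
w 0.0129 F 25.0
w 0.013246375789033904 76.7917
```

At pair 3 the grip still read 13.6 mm after sliding up, so that brush probably came up with the fingers and dropped when they opened. I need to look.

Run:
```python
from h import *
t=manip.get_image("top");s=manip.get_image("scene");cv2.imwrite("pics/l.png",join(crop(t,335,445,115,265,4),crop(s,225,335,135,255,3)))
```

```text
(no output)
```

View pics/l.png

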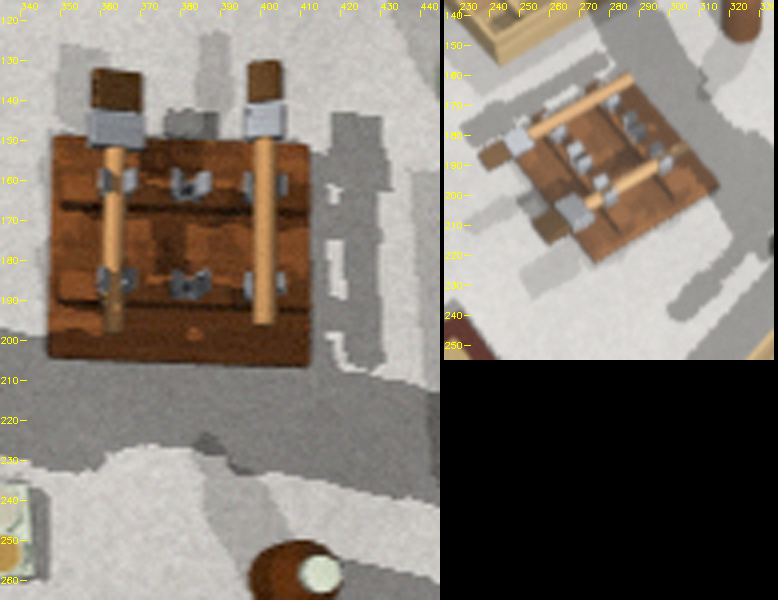

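The brush in pair 3 lies straight, but on top of the lips: its prongs are hidden under the handle at (400,160) and (400,185), unlike pair 1. I'll grip brush 2 harder, seat it in pair 2, then push the pair 3 handle home with closed fingers.

Run:
```python
from h import *
manip.clamp(55)
P=place_brush(2)
h=manip.line_to(P(.0300),feed=.02,max_force=14)
print("pressed",h,manip.current_tcp_pos().round(4),manip.current_ft_force().round(1),manip.current_gripper_width(),manip.current_t())
```

```text
0.053 False z 0.053 dF [1.3 0.5 0.3] w 0.0124
0.049 False z 0.0491 dF [ 0.8 -0.6  0.7] w 0.0125
0.045 False z 0.0443 dF [ 0.8 -0.5 -1. ] w 0.0125
0.0405 False z 0.0397 dF [-0.2  0.3 -0.8] w 0.0126
pressed False [ 0.572  -0.1658  0.0298] [-1.8  2.   1.3] 0.012520841409470684 81.05
```

Run:
```python
from h import *
P=lambda z:place(RACK,[0,0,z])[0]
for z in(.029,.028,.027,.026,.025):
    h=manip.line_to(P(z),feed=.02,max_force=12); manip.wait(.1); print(z,h,manip.current_tcp_pos()[2].round(4),manip.current_ft_force().round(1),manip.current_moment().round(2))
    if h or manip.current_ft_force()[2]>14: break
```

```text
0.029 False 0.0297 [-3.6  4.1  7. ] [ 0.76  0.89 -0.  ]
0.028 False 0.0297 [-6.8  5.  13. ] [0.96 1.39 0.02]
0.027 False 0.0295 [-9.1  5.9 18.9] [ 1.12  1.85 -0.03]
```

Hard stop at TCP z 29.6 mm, so brush 2 is home. Now a gentle slide-off, with a check that it stays in.

Run:
```python
from h import *
P=lambda z:place(RACK,[0,0,z])[0]
manip.line_to(P(.0296),feed=.02); manip.clamp(3); manip.wait(.2); print("F",manip.current_grasp_force(),manip.current_ft_force().round(1))
for z in(.033,.037,.041,.045,.049,.053):
    manip.line_to(P(z),feed=.03); print(z,round(manip.current_gripper_width(),4),round(manip.current_grasp_force(),1),manip.current_ft_force().round(1))
```

```text
F 3.0001517571508884 [0.5 2.  3.2]
0.033 0.0137 3.0 [ 0.5  1.  -0.7]
0.037 0.0138 3.0 [-2.   0.4 -2.2]
0.041 0.0139 3.0 [-2.5  0.6 -2.3]
0.045 0.0135 3.0 [-1.4  0.6  1.3]
0.049 0.014 3.0 [-0.6  0.1  0.1]
0.053 0.014 3.0 [-0.1  0.3 -0.8]
```

The brush followed the fingers up. Instead I'll lay it on the clear table between the tray and rack and push pair 3 home with closed fingers, touching pair 1 to confirm its height. Then I'll regrip brush 2 near the fingertips, so it can be released on the lips above its neighbours.

```bash
cat >> h.py <<'E'
def push(k,zmin=.047,dx=0.,maxf=14):
    y={1:.046,2:0,3:-.046}[k]; P=lambda z:place(RACK,[dx,y,z])[0]
    manip.goto(P(.11),down(RACK[2])); manip.line_to(P(.068),feed=.15)
    for z in np.arange(.064,zmin-.0005,-.002):
        h=manip.line_to(P(z),feed=.03,max_force=maxf); print(k,round(z,3),h,manip.current_tcp_pos()[2].round(4),manip.current_ft_force().round(1))
        if h: break
    manip.line_to(P(.11),feed=.2)
E
python3 - <<'E'
from h import *
P=lambda z:place(RACK,[0,0,z])[0]
manip.clamp(10); manip.line_to(P(.16),feed=.15)
T=lambda z:[.53,0,z]
manip.line_to(T(.16),down(0),feed=.25); manip.line_to(T(.03),feed=.15)
h=manip.line_to(T(.002),feed=.03,max_force=4); print("table",h,manip.current_tcp_pos()[2].round(4),manip.current_gripper_width())
manip.open(); manip.line_to(T(.12),feed=.2); manip.clamp(20)
push(3); push(1); print(manip.current_t())
E
```

```text
table True 0.007 0.013277558405213911
3 0.064 False 0.0647 [-0.4  0.6  0.6]
3 0.062 False 0.0624 [ 1.  -0.3  1.1]
3 0.06 False 0.0608 [0.4 0.1 5.3]
3 0.058 False 0.0579 [2.  0.2 2. ]
3 0.056 False 0.0555 [1.5 0.8 1.2]
3 0.054 False 0.0533 [-0.3  0.4  0.4]
3 0.052 False 0.0517 [0.1 0.5 0.2]
3 0.05 False 0.0498 [-0.2 -0.4  0.2]
3 0.048 False 0.0483 [0.4 0.  2.4]
1 0.064 False 0.0646 [ 0.5 -0.3  0.7]
1 0.062 False 0.062 [ 0.6  0.3 -0. ]
1 0.06 False 0.0598 [-0.4  1.1 -0.5]
1 0.058 False 0.0578 [-0.2 -0.5  0.2]
1 0.056 False 0.0558 [1.  0.9 0.7]
1 0.054 False 0.0538 [-0.4 -0.7  0.2]
1 0.052 False 0.0518 [-0.5 -0.1  0.3]
1 0.05 False 0.0498 [0.7 0.7 0.2]
1 0.048 False 0.0483 [ 0.6 -0.3  1.4]
99.0917
```

Pair 3 snapped through (5.3 N at 60.8 mm) and now tops out at 48 mm, which is home. Pair 1 also reads 48 mm. Regripping brush 2.

Run:
```python
from h import *
manip.open(); manip.goto([.53,0,.10],down(0)); manip.line_to([.53,0,.0045],feed=.12,max_force=10)
manip.clamp(30); print("w",manip.current_gripper_width(),manip.current_tcp_pos()[2])
manip.line_to([.53,0,.16],feed=.2); print("w",manip.current_gripper_width())
P=lambda z:place(RACK,[0,0,z])[0]
manip.line_to(P(.16),down(RACK[2]),feed=.25); manip.line_to(P(.062),feed=.15)
h=manip.line_to(P(.0505),feed=.02,max_force=3); print("lips",h,manip.current_tcp_pos().round(4),manip.current_ft_force().round(1),manip.current_gripper_width())
z=manip.current_tcp_pos()[2]
if z<.05: manip.line_to(P(.0505),feed=.02)
manip.open(); manip.line_to(P(.11),feed=.2); manip.clamp(20); push(2); print(manip.current_t())
```

```text
w 0.013035366205838965 0.004485409069510692
w 0.012948326676240136
lips True [ 0.5727 -0.1659  0.0522] [1.5 0.1 0.8] 0.013087757903310297
2 0.064 False 0.0646 [ 0.9  1.1 -1. ]
2 0.062 False 0.0623 [ 0.4 -0.2 -0.7]
2 0.06 False 0.0609 [0.2 0.7 3.8]
2 0.058 False 0.058 [1.5 0.  2.3]
2 0.056 False 0.0555 [0.3 0.4 0.1]
2 0.054 False 0.0533 [ 0.5  0.2 -0.3]
2 0.052 False 0.0517 [-0.3 -0.5  0.2]
2 0.05 False 0.0498 [-0.8 -0.4 -0.5]
2 0.048 False 0.0483 [ 1.8 -0.5  1.7]
112.6583
```

All three brushes are home. Next, a check for tray shifts with sub-pixel ECC before restacking.

Run:
```python
from h import *
manip.open(); manip.goto([.45,-.39,.3],down(0))
cur=moved(); cv2.imwrite("pics/cur2.png",cur); ref=cv2.imread("pics/f.png")[:400]
g=lambda i:cv2.cvtColor(i,cv2.COLOR_BGR2GRAY)
t=manip.get_image("top")
def ring(p):
    m=np.zeros((400,640),np.uint8); a=proj(t,place(p,[[.104,.082,.048],[.104,-.082,.048],[-.104,-.082,.048],[-.104,.082,.048]])).astype(np.int32); b=proj(t,place(p,[[.088,.066,.048],[.088,-.066,.048],[-.088,-.066,.048],[-.088,.066,.048]])).astype(np.int32)
    cv2.fillPoly(m,[a],255);cv2.fillPoly(m,[b],0);return m
for n,p in(("low",(.597,.177,.209)),("top",(.5,.39,.2)),("mid",(.5,-.39,0))):
    x0,y0,x1,y1=BOX[n]; x0-=8;y0-=8;x1+=8;y1+=8
    W=np.eye(2,3,dtype=np.float32); m=ring(np.array(p))[y0:y1,x0:x1]
    cc,W=cv2.findTransformECC(g(ref)[y0:y1,x0:x1],g(cur)[y0:y1,x0:x1],W,cv2.MOTION_EUCLIDEAN,(3,200,1e-6),m,3)
    c=np.array([(x1-x0)/2,(y1-y0)/2,1]); print(n,round(cc,3),"shift",(W@c-c[:2]).round(2),"rot",round(float(np.arcsin(W[1,0])),4))
print(manip.current_t())
```

```text
low score 0.74 shift px 0 -1
top score 1.0 shift px 0 0
mid score 0.75 shift px 10 4
low 0.934 shift [ 0.22 -1.15] rot 0.0002
top 0.999 shift [-0.01  0.02] rot 0.0002Traceback (most recent call last):
  File "<stdin>", line 12, in <module>
cv2.error: OpenCV(4.12.0) /io/opencv/modules/video/src/ecc.cpp:574: error: (-7:Iterations do not converge) NaN encountered. in function 'findTransformECC'
```

```bash
cat > m.py <<'E'
from h import *
g=lambda i:cv2.cvtColor(i,cv2.COLOR_BGR2GRAY)
def shift(ref,cur,t,n,p,z0=.0,guess=(0,0),full=False):
    """new planar pose of a tray whose pose in ref was p (tool-referenced), via ECC in the top image"""
    p=np.array(p,float); m=np.zeros((400,640),np.uint8)
    P=lambda a,b:proj(t,place(p,[[a,b,z0+.048],[a,-b,z0+.048],[-a,-b,z0+.048],[-a,b,z0+.048]])).astype(np.int32)
    cv2.fillPoly(m,[P(.105,.083)],255)
    if not full: cv2.fillPoly(m,[P(.088,.066)],0)
    x0,y0,x1,y1=BOX[n]; x0-=8;y0-=8;x1+=8;y1+=8
    W=np.eye(2,3,dtype=np.float32); W[:,2]=np.array(guess)+[x0,y0]
    cc,W=cv2.findTransformECC(g(ref)[y0:y1,x0:x1],g(cur),W,cv2.MOTION_EUCLIDEAN,(3,300,1e-6),m[y0:y1,x0:x1],3)
    q=proj(t,place(p,[[0,0,z0+.048],[.09,0,z0+.048],[-.09,0,z0+.048]]))-[x0,y0]
    r=at_z(t,np.c_[q,np.ones(3)]@W.T,z0+.048)[:,:2]; d=r[1]-r[2]
    out=np.array([*r[0],np.arctan2(d[1],d[0])]); print(n,"cc",round(cc,3),"pose",out.round(4),"delta",(out-p).round(4)); return out
E
python3 - <<'E'
from m import *
t=manip.get_image("top"); cur=t["color"][:,:,::-1].copy(); ref=cv2.imread("pics/f.png")[:400]
shift(ref,cur,t,"low",(.5947,.1778,.201))
shift(ref,cur,t,"low",(.5947,.1778,.201),guess=(0,-1))
shift(ref,cur,t,"top",(.5,.39,.201))
for gs in((10,4),(8,3)):
  for full in(0,1):
    try: shift(ref,cur,t,"mid",(.5,-.39,0),guess=gs,full=full)
    except cv2.error: print("no conv",gs,full)
cv2.imwrite("pics/mm.png",join(crop(cur[:,:,::-1] if 0 else {"color":cur[:,:,::-1]},425,530,145,260,4)))
E
```

```text
Traceback (most recent call last):
  File "m.py", line 11, in shift
    cc,W=cv2.findTransformECC(g(ref)[y0:y1,x0:x1],g(cur),W,cv2.MOTION_EUCLIDEAN,(3,300,1e-6),m[y0:y1,x0:x1],3)
         ~~~~~~~~~~~~~~~~~~~~^^^^^^^^^^^^^^^^^^^^^^^^^^^^^^^^^^^^^^^^^^^^^^^^^^^^^^^^^^^^^^^^^^^^^^^^^^^^^^^^^
cv2.error: OpenCV(4.12.0) /io/opencv/modules/core/src/arithm.cpp:662: error: (-209:Sizes of input arguments do not match) The operation is neither 'array op array' (where arrays have the same size and the same number of channels), nor 'array op scalar', nor 'scalar op array' in function 'arithm_op'
```

```bash
python3 - <<'E'
s=open("m.py").read()
s=s.replace("W=np.eye(2,3,dtype=np.float32); W[:,2]=np.array(guess)+[x0,y0]","W=np.eye(2,3,dtype=np.float32); gx,gy=guess")
s=s.replace("g(cur),W,cv2","g(cur)[y0+gy:y1+gy,x0+gx:x1+gx],W,cv2").replace("np.c_[q,np.ones(3)]@W.T,","np.c_[q,np.ones(3)]@W.T+[x0+gx,y0+gy],")
open("m.py","w").write(s)
E
python3 - <<'E'
from m import *
t=manip.get_image("top"); cur=t["color"][:,:,::-1].copy(); ref=cv2.imread("pics/f.png")[:400]
for n,p,gs in(("low",(.5947,.1778,.201),(0,0)),("low",(.5947,.1778,.201),(0,-1)),("top",(.5,.39,.201),(0,0)),("mid",(.5,-.39,0),(10,4)),("mid",(.5,-.39,0),(8,3))):
  for full in(0,1):
    try: shift(ref,cur,t,n,p,guess=gs,full=full)
    except cv2.error: print("no conv",n,gs,full)
# sanity: overlay score of rim edges for mid by edge search
H=grad(cur)
def score(p):
    L=[]
    for a,b in((.099,.077),(.094,.072)):
        e=np.linspace(-1,1,60); L+=[np.c_[e*a,0*e+s*b,0*e+.048] for s in(1,-1)]+[np.c_[0*e+s*a,e*b,0*e+.048] for s in(1,-1)]
    q=proj(t,place(p,np.vstack(L))).astype(np.float32); return -cv2.remap(H,q[:,:1],q[:,1:],cv2.INTER_LINEAR).mean()
from scipy.optimize import minimize
for n,p0 in(("low",(.597,.1775,.205)),("top",(.5,.39,.201)),("mid",(.49,-.415,0))):
    best=min((minimize(score,np.array(p0)+d,method="Nelder-Mead",options=dict(initial_simplex=np.array(p0)+d+np.array([[0,0,0],[.006,0,0],[0,.006,0],[0,0,.05]]))) for d in [np.array([a,b,c]) for a in(-.008,0,.008) for b in(-.008,0,.008) for c in(-.08,0,.08)]),key=lambda r:r.fun); print(n,best.x.round(4),best.fun.round(1))
E
```

```text
low cc 0.943 pose [0.5978 0.1775 0.1986] delta [ 0.0031 -0.0003 -0.0024]
low cc 0.713 pose [0.5983 0.1779 0.2011] delta [0.0036 0.0001 0.0001]
low cc 0.937 pose [0.5976 0.1776 0.198 ] delta [ 0.0029 -0.0002 -0.003 ]
low cc 0.717 pose [0.5983 0.1778 0.2003] delta [ 0.0036  0.     -0.0007]
top cc 0.999 pose [0.5    0.39   0.2013] delta [-0.      0.      0.0003]
top cc 0.999 pose [0.5    0.39   0.2013] delta [-0.      0.      0.0003]
mid cc 0.503 pose [ 0.4902 -0.4088  0.058 ] delta [-0.0098 -0.0188  0.058 ]
mid cc 0.702 pose [ 0.4901 -0.4139  0.0067] delta [-0.0099 -0.0239  0.0067]
mid cc 0.545 pose [ 0.4897 -0.4081  0.076 ] delta [-0.0103 -0.0181  0.076 ]
mid cc 0.782 pose [ 0.4899 -0.4139  0.005 ] delta [-0.0101 -0.0239  0.005 ]
low [0.5994 0.1774 0.1952] -109.9
top [0.5016 0.3877 0.1878] -129.0
mid [ 0.4911 -0.4153  0.0029] -89.0
```

```bash
cat >> h.py <<'E'
def stack(x,y,yaw,z):
    manip.line_to([x,y,manip.current_tcp_pos()[2]],down(yaw),feed=.2); manip.line_to([x,y,z+.015],feed=.15)
    h=manip.line_to([x,y,z],feed=.03,max_force=8); manip.wait(.2); print("stack hit",h,manip.current_tcp_pos().round(4),manip.current_ft_force().round(1),manip.current_moment().round(2)); return h
E
python3 - <<'E'
from h import *
pick(.490,-.4145,.005,.0139,lift=.2,maxf=10)
stack(.5977,.1776,.199,.058); print(manip.current_t())
E
```

```text
pick hit False z 0.0139 w 0.0096 F 40.0
dF [-1.2  1.  -4.3]
stack hit True [0.5975 0.1776 0.0579] [0.4 1.3 5. ] [ 0.09 -0.18  0.01]
126.1083
```

Mid tray seated at the expected height (57.9 mm against 58 mm). Now the top tray.

Run:
```python
from h import *
manip.open(); manip.line_to([.5975,.1776,.25],feed=.2)
t=manip.get_image("top")
pick(.5,.39,.2012,.0139,lift=.25,maxf=10)
stack(.5977,.1776,.199,.102); print(manip.current_t())
```

```text
pick hit False z 0.0139 w 0.0098 F 40.0
dF [-0.6  0.7 -6. ]
stack hit True [0.5975 0.1775 0.1018] [ 1.3 -0.2  5.5] [ 0.08 -0.18 -0.03]
138.4417
```

Run:
```python
from h import *
manip.open(); manip.line_to([.5975,.1775,.28],feed=.2); manip.goto([.3,-.45,.3],down(0)); 
t=manip.get_image("top");s=manip.get_image("scene")
a=crop(t,150,430,90,290,2); b=crop(s,225,445,135,335,2); c=crop(s,298,402,208,330,3)
cv2.imwrite("pics/z.png",np.vstack([join(cv2.resize(t["color"][80:300,150:480,::-1],None,fx=1.2,fy=1.2),cv2.resize(s["color"][110:380,225:450,::-1],None,fx=1.5,fy=1.5))]))
cur=t["color"][:,:,::-1].copy(); r0=cv2.imread("pics/top0.png"); G=grad(r0);H=grad(cur)
for n,(x0,y0,x1,y1) in dict(palette=(282,230,350,268),pot=(150,105,190,148),gesso=(440,112,480,150),ink=(392,245,425,275),pig=(216,262,246,290)).items():
    m=cv2.matchTemplate(H,G[y0:y1,x0:x1],cv2.TM_CCOEFF_NORMED);_,v,_,l=cv2.minMaxLoc(m);print(n,round(v,2),l[0]-x0,l[1]-y0)
```

```text
palette 0.98 0 0
pot 0.97 0 0
gesso 0.96 0 0
ink 1.0 0 0
pig 1.0 0 0
```

View pics/z.png

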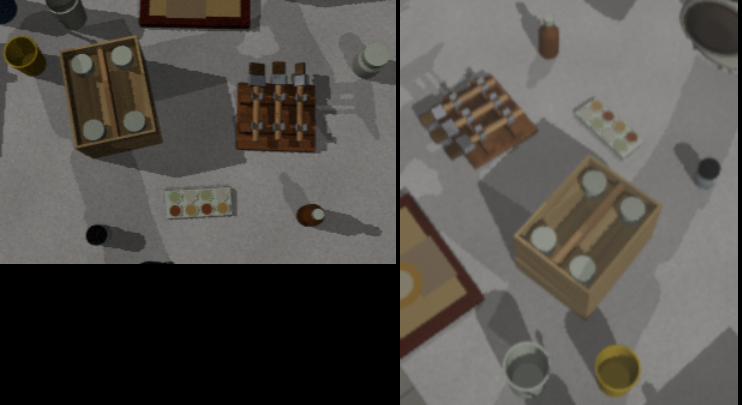

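The picture shows the trays stacked squarely (montage 108,97), the three brushes side by side in their clips (278,115), and no bystander moved (0 px shift for all five). Handing in.

```bash
python3 -c "
from workcell import manip
print(manip.current_t(),manip.finish_job())"
```

```text
the job is handed in; nothing more can be done
143.3167 None
```

Handed in at 143 s: all three brushes are home in pairs 1–3 (handle tops at 48 mm by touch), the trays are restacked in order at their seated heights, and no bystander moved; two brushes first came back out of their clips (one dropped onto the clip lips) and were then pressed home.

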